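# Open the fume damper and start the extraction fan

### The arm

A 6-joint arm with a two-finger parallel gripper is mounted at the origin on the work surface. World frame = base frame: x ahead of the robot, y to its left, z up, the work surface at z = 0. Lengths are in m, angles in degrees, forces in N, time in s.
With the tool pointing down it reaches from about 0.325 to 0.775 m from the base axis. Payload 5.5 kg.
Tool frame: the origin (TCP) lies at the centre of the arm's flange, where the gripper is bolted on; the fingertips stand 173 mm ahead of it and the grasp point (between the pads) lies 155 mm ahead of it; z points along the fingers, y is the line along which they close (so a half turn about z gives the same grasp; the last joint's range is limited). The gripper opens to 85 mm and grips with 20 to 120 N. Pads are 22 mm wide; open, the fingers measure 114 mm over their backs; the gripper's body (76 mm by 85 mm) begins 54 mm behind the grasp point. The pads swing forward as they close: fully open they stand 13 mm farther back than shut.
Start: joints at [67.282, 5.22, 70.514, -0, 104.267, -3.249], TCP at [0.2, 0.566, 0.405] pointing down, gripper open.
Joint ranges: [-164.24, 164.24], [-49.07, 125.15], [9.68, 141.18], [-86.29, 266.29], [3.28, 154.24], [-151.56, 151.56]. Speed limits (degrees/s): [147.25, 147.25, 172.46, 180, 180, 180].

### API

Orientations are given as [roll, pitch, yaw] about the fixed x, y, z axes, in that order (R = Rz(yaw) Ry(pitch) Rx(roll)).
In Python, from station import monitor, camera, ctrl gives the robot as it stands. The module is installed in compiled form; this text tells all that it offers.
- The arm moves only by the tool jog_arm, never from a script. Its argument "steps" is a list that holds one entry, the list of rows, each a list of 5 numbers: the shift along the tool's x, y, z scaled (see below), then the turn about the tool's z scaled (see below), then the gripper's target within -1 to 1 (fully open at 1, half-way at 0, shut at -1). In form: [[[tx, ty, tz, twist, grip], ...]]. A call has 1 to 20 rows; each row is the pose to reach, as a shift and turn from the pose commanded when the call began, along the tool's axes at that moment; what a row does not reach only later rows make up. The controller multiplies each number of a shift by 0.15 m and each number of a turn by 90 degrees. A row lasts 1/10 s, in which the tool goes at most 50 mm and 8.59 degrees, less where a joint would pass 70% of its speed; a pose out of reach is approached as far as the arm can. A call with a number of a shift or a turn outside -1 to 1 is refused whole. A call with a gripper value outside its range is refused whole. The fingers move at their own pace and stop on an object; "force" is the grip in N (left out, the last holds). Time passes only in rows, so rows that repeat a pose let the fingers close. It gives the time, the measured TCP pose, the force, the opening and the grip force at its end, in the units of the state.
- monitor.get_state(): the state, without advancing time (a new reading comes with each control period).
- camera(name): name is "side" or "top"; returns a dict with "img" (420x560x3 uint8, red, green, blue), "z_map" (420x560 float32, m along the optical axis (not along the pixel's ray), 0 where there is no reading), "fx", "fy", "cx", "cy" (pixels), "eye" and "attitude" of the camera in the world. Camera axes: x right, y up, looking along -z (the intrinsics and any distortion apply to the point x, -y, -z); pixel columns grow to the right and rows downward; lengths in m; the calibration is good to about 2 mm. A picture is of the moment at which its call begins.
- ctrl.finish_job(): hands the job in; it is judged then, once.
The state is a dict: "clock": time; "qpos": joint angles; "qvel": joint speeds; "tau": joint torques, N m; "eef_pos": TCP position; "eef_rot": TCP orientation; "contact_force": force on the tool from outside, world axes, zero at the start; "torque": the same for the moment, N m; "opening": finger opening in m; "grasp_force": force on a finger pad.
Only numpy, scipy, OpenCV 4.12 (cv2) and the standard library are available. Lean on these libraries where they do the work, as an engineer would, in place of code of your own. Each camera call takes 0.05 s, during which the arm holds its last target. There are 200 camera calls.

### The job

Get the fume extraction running: pull the sprung damper knob on top of the duct out of its shut notch, turn it counter-clockwise (seen from above) and let it snap fully home into the open notch, feeling for it gently so that the knob's pin is never forced hard against the notches. Then press the fan's start button (the small one, never the large stop button) fully down and let go. Leave everything else on the bench where it is.

Things in the scene. Friction and masses are not known exactly. Their poses are not given: they have to be found in the camera images.
- duct_unit: Sheet-metal extraction duct fixed to the bench, 260 mm along its x, 160 mm wide, top 110 mm above the bench. Origin: centre of its underside; x along the duct away from its open mouth, z up. At its far end a 90 mm pipe bends down into the bench.
- drum_top (a point): Centre of the flat top, 140 mm above the bench, of the round steel drum (100 mm in diameter) on the duct; on the knob's axis, axes as the duct's. The drum hides the notches; raised dark marks near its rim show them: one short radial bar for shut, and a long arc, centred on +x, for the span in which the open notch may lie.
- knob_grip (a point): Point on the knob's vertical axis at its grip, moving with it; x along the bar to its pointer end (white line), z up. The black knob: a disc of 42 mm diameter, top 18 mm below this point; on it a bar 52 mm long (x), 14 mm wide (y), from 18 mm below to 12 mm above this point, gripped across its width from above. Knob home: this point is 168 mm above the bench.
- plunger (a joint): How far the knob is pulled out (up), m: 0 home in a notch, 0.014 end stop. A spring pushes it home, about 7.5 N at home to 11 N at the stop, weight included. The pin clears the notches above 0.0085. Let down between the notches, the pin rides on a flat land and this reads about 0.008; over a notch the knob drops home.
- selector (a joint): Angle of the knob, rad, growing counter-clockwise from above: about 0 (play 0.05) in the shut notch. The open notch is an adjustable stop set anywhere from 0.85 to 1.29, not measured: it is felt by turning slowly with the fingers loose round the bar until the knob drops 8.5 mm (only within about 0.04 of the notch's middle). No notch between. Turns easily, stays where left; stop at 1.6.
- detent_pin: Steel cross pin of the knob, hidden in the drum, 6 mm thick, fixed to the knob along its pointer, 35 mm from the axis; the notches are 9 mm wide. It must not press on the notches with more than 35 N, as when the knob is turned before it is clear or on after it has dropped in. Origin on the knob's axis, 53 mm below knob_grip.
- fan_start_top (a point): Centre of the top of the start button: the smaller of the two black round buttons, 22 mm in diameter, on top of the grey switch box, facing up, about 57 mm above the bench. The other button's centre lies 76 mm away along -y of this point.
- fan_start (a joint): Travel of the start button, m: 0 released, 0.006 fully down (5 N); it springs back.
- fan_stop (a joint): Travel of the large stop button (40 mm in diameter), m: 0 released, 0.006 fully down.
- switch_box: Grey switch box fixed to the bench, 75 mm (x) by 150 mm (y) by 35 mm high. Origin: centre of its underside. Start button at y = +38 mm, stop button at y = -38 mm.
- marver_block: Loose graphite block 45 x 60 x 16 mm lying on the duct's top near its mouth, 65 mm or more from the knob's axis. Origin: centre of its underside. Bystander.
- graphite_paddle: Graphite paddle with wooden handle lying on the bench, 220 mm long. Origin: on the bench near its middle. Bystander.
- water_pot: Steel pot, 150 mm across, 90 mm high. Origin: centre of its underside. Bystander.
- rod_rest: Black pad 150 x 200 x 22 mm with glass rods lying on it. Origin: centre of its underside. Bystander.
- rod_jar: White jar, 80 mm across, full of upright thin rods up to 240 mm high. Origin: centre of its underside. Bystander.
- tweezers: Steel tweezers, 180 mm long, lying flat. Origin: on the bench at their middle. Bystander.
- glass_tumbler: Glass tumbler, 68 mm across, 85 mm high. Origin: centre of its underside. Bystander.
Mind the look-alikes: they are no part of the job. Of the things shaped like the switch_box, the grey one is meant.

How it is judged:
By the outcome, as a careful person would: the job done as asked, in the order asked, and still so for the second after the job is handed in, with the robot touching nothing.
It also fails if it takes over 58 s, if anything falls off the work surface, if the arm or the gripper's body presses on something with over 40 N, if the wrist force passes 120 N, or if a joint passes its speed limit or range.

## Working session

There is one attempt and no reset: what is moved stays moved. The work goes in short steps, Python scripts to look and compute and a tool call to move; the robot and the scene stay as the last step left them, time stands still between calls to the robot, and variables do not carry over. Pictures are saved under pics/ and viewed, at most 10 in all, crops included, and the job is handed in when it is done.

Besides the shell and the picture viewer there is one more tool, called after ">>>" as name(argument=value, ...), one argument or row to a line, values as JSON. jog_arm: Moves the arm, as the interface text tells. Shifts and turns lie within -1 to 1; 1 stands for 0.15 m of shift or 90 degrees of turn. Its arguments: {"type":"object","properties":{"steps":{"type":"array"},"force":{"type":"number"}},"required":["steps"]}

```bash
mkdir -p pics; cat > h.py <<'E'
import numpy as np, cv2, pickle
from station import monitor, camera, ctrl
from scipy.spatial.transform import Rotation as R
def snap(n,f):
    c=camera(n); pickle.dump(c,open(f'{f}.pkl','wb')); cv2.imwrite(f'pics/{f}.png',c['img'][:,:,::-1]); return c
def rot(c):
    a=np.array(c['attitude'],float)
    return a if a.shape==(3,3) else (R.from_euler('xyz',a,degrees=True).as_matrix() if a.size==3 else None)
def P(c,u,v,z=None,r=1):
    """pixel->world; z: intersect plane of height z instead of depth"""
    d=np.array([(u-c['cx'])/c['fx'],-(v-c['cy'])/c['fy'],-1.]); w=rot(c)@d; e=np.array(c['eye'])
    if z is not None: return e+w*(z-e[2])/w[2]
    p=c['z_map'][int(v)-r:int(v)+r+1,int(u)-r:int(u)+r+1]; return e+w*np.median(p[p>0])
def px(c,p):
    q=rot(c).T@(np.array(p)-c['eye']); return c['cx']+c['fx']*q[0]/-q[2], c['cy']-c['fy']*q[1]/-q[2]
E
python3 - <<'E'
from h import *
for n in('top','side'):
    c=snap(n,n+'0'); print({k:v for k,v in c.items() if k not in('img','z_map')})
print(monitor.get_state())
E
```

```text
{'fx': 541.2821967124552, 'fy': 541.2821967124552, 'cx': 289.1869784326322, 'cy': 208.4837221599815, 'eye': array([ 0.34944218, -0.04830968,  1.973894  ]), 'attitude': array([  5.45864338,  -0.62622152, -89.66920724])}
{'fx': 441.8234296012683, 'fy': 441.8234296012683, 'cx': 278.5547735965819, 'cy': 214.62001350533694, 'eye': array([-0.1100761 , -0.91708471,  1.13240132]), 'attitude': array([ 46.6412543 ,   0.40377711, -38.57894262])}
{'clock': 0.1, 'qpos': array([ 6.72824722e+01,  5.26030852e+00,  7.05777234e+01, -5.42934348e-04,
        1.04268090e+02, -3.24952699e+00]), 'qvel': array([ 0.00339614, -0.01027157, -0.06303404,  0.11181688,  0.0037014 ,
        0.03307387]), 'tau': array([ 2.43615257e-03, -4.60220397e+01, -4.19217217e+01, -5.92002471e-05,
        1.06672701e-02, -1.73986103e-05]), 'eef_pos': array([0.19999848, 0.5657372 , 0.4036208 ]), 'eef_rot': array([-1.79894018e+02, -5.48990458e-03,  1.60531861e+02]), 'contact_force': array([ 0.21218753, -0.43681559, -0.03418332]), 'torque': array([ 0.03617836, -0.02737226, -0.02594528]), 'grasp_force': 0.0, 'opening': 0.08528324556131218}
```

View pics/top0.png

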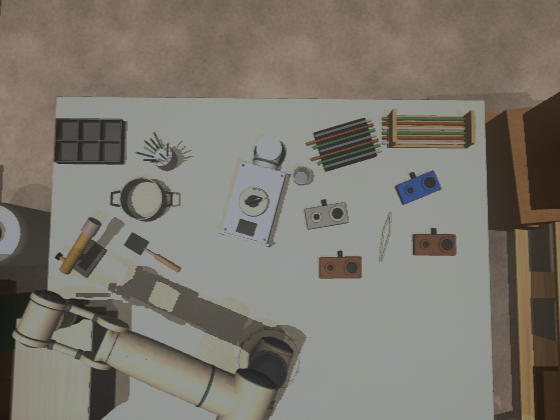

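View pics/side0.png

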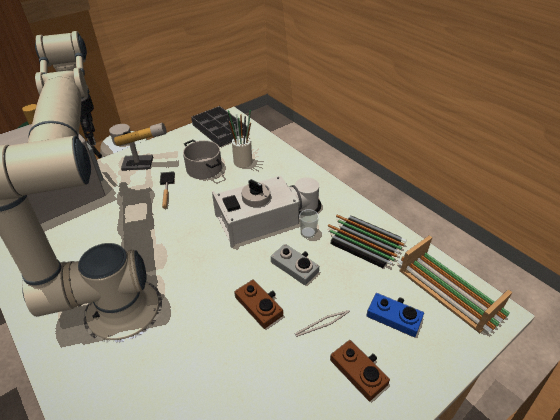

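The top view shows the duct at about (254,203) with its knob at (254,201). Four boxes look alike: grey (326,214), blue (418,187), brown (434,244) and brown (340,266). The grey one fits the description, with its small button at (316,216) and its large one at (337,213). I'll confirm both in one enlarged crop.

```bash
python3 - <<'E'
from h import *
c=pickle.load(open('top0.pkl','rb')); s=pickle.load(open('side0.pkl','rb'))
a=cv2.resize(c['img'][150:255,215:355],None,fx=5.7,fy=5.7,interpolation=cv2.INTER_CUBIC)
cv2.imwrite('pics/crop1.png',a[:,:,::-1])
# crop pixel = (u-215)*5.7
b=cv2.resize(s['img'][165:290,200:330],None,fx=4.8,fy=4.8,interpolation=cv2.INTER_CUBIC)[:600]
cv2.imwrite('pics/crop2.png',b[:,:,::-1])
for n,u,v,z in(('knob',254,201,.18),('start',316,216,.057),('stop',337,213,.057)): print(n,P(c,u,v),P(c,u,v,z))
E
```

```text
knob [0.54543849 0.05054968 0.17812727] [0.5452341  0.05044658 0.18      ]
start [ 0.50643201 -0.16358774  0.05855125] [ 0.50655916 -0.1636811   0.057     ]
stop [ 0.51763465 -0.23828901  0.05850871] [ 0.51776713 -0.23843865  0.057     ]
```

View pics/crop1.png

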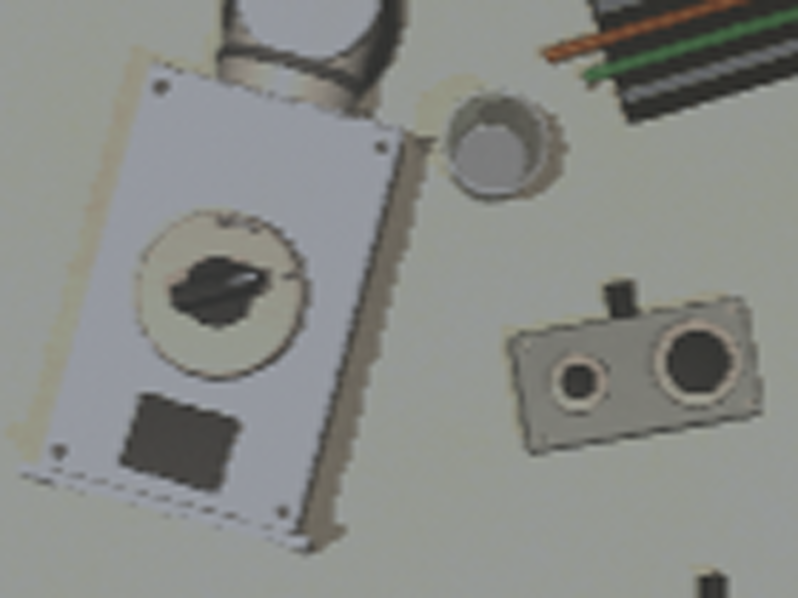

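View pics/crop2.png

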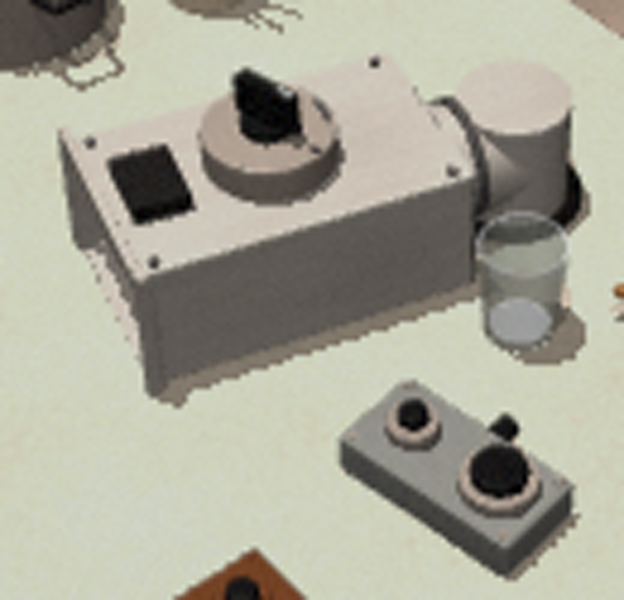

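The crop confirms the grey box, with the small start button at top px (316.4,216.8) and the stop button at (337.5,213.3). The knob's pointer end (white line) points right at about (262,197.7), towards the shut bar mark at (267,197.7). The arc lies on the duct's +x side, around (257,189).

```bash
python3 - <<'E'
from h import *
for n in('top','side'):
    c=pickle.load(open(n+'0.pkl','rb'))
    v,u=np.mgrid[0:420,0:560]; z=c['z_map']
    d=np.stack([(u-c['cx'])/c['fx']*z,-(v-c['cy'])/c['fy']*z,-z],-1)
    W=d@rot(c).T+c['eye']
    near=np.hypot(W[...,0]-.545,W[...,1]-.05)<.07
    def fit(m,name):
        p=W[m]; q=cv2.minAreaRect((p[:,:2]*1000).astype(np.float32)); print(n,name,m.sum(),p.mean(0).round(4),'rect',q)
    fit(near&(W[...,2]>.172)&(z>0),'bar')
    fit(near&(abs(W[...,2]-.14)<.004),'drum')
    k=(abs(W[...,0]-.545)<.2)&(abs(W[...,1]-.05)<.2)&(abs(W[...,2]-.11)<.004); fit(k,'duct')
    k=(np.hypot(W[...,0]-.5065,W[...,1]+.1637)<.02)&(W[...,2]>.05); fit(k,'start')
    k=(np.hypot(W[...,0]-.51,W[...,1]+.2)<.1)&(abs(W[...,2]-.036)<.004); fit(k,'box')
    if n=='top':
        for a in ((578,381),(698,361)): print(P(c,a[0]/5.7+214.6,a[1]/5.7+149.6,.057))
        for a in ((170,296),(268,272)): print(P(c,a[0]/5.7+214.6,a[1]/5.7+149.6,.178))
E
```

```text
top bar 68 [0.5488 0.0547 0.1813] rect ((549.0446166992188, 55.67905044555664), (14.536115646362305, 51.6884765625), 15.266707420349121)
top drum 321 [0.548  0.0555 0.1402] rect ((549.76171875, 56.05854034423828), (96.4698486328125, 95.54064178466797), 0.27869850397109985)
top duct 1514 [0.5619 0.0525 0.1102] rect ((587.7327270507812, 50.959693908691406), (176.99383544921875, 344.0010681152344), 76.36019897460938)
top start 42 [ 0.5033 -0.1648  0.0561] rect ((503.3409729003906, -166.30728149414062), (26.922557830810547, 34.41537094116211), 31.600921630859375)
top box 348 [ 0.511  -0.1969  0.0358] rect ((520.0813598632812, -199.86795043945312), (91.9288330078125, 150.8394317626953), 11.326171875)
[ 0.50498261 -0.16369525  0.057     ]
[ 0.5180066  -0.23863925  0.057     ]
[0.54345314 0.08244052 0.178     ]
[0.55798679 0.02529521 0.178     ]
side bar 53 [0.55   0.0504 0.1785] rect ((551.735107421875, 51.09772491455078), (17.040319442749023, 49.56584548950195), 16.430505752563477)
side drum 281 [0.5449 0.0426 0.1394] rect ((549.2103271484375, 49.02442932128906), (96.73790740966797, 97.07666015625), 64.0733642578125)
side duct 1379 [0.5537 0.0374 0.1096] rect ((583.1449584960938, 40.957969665527344), (179.08294677734375, 334.7868957519531), 74.90621185302734)
side start 33 [ 0.507  -0.1689  0.0552] rect ((510.0133361816406, -169.05064392089844), (22.500629425048828, 24.300811767578125), 74.00068664550781)
side box 445 [ 0.5078 -0.2061  0.0352] rect ((512.7418823242188, -206.3372802734375), (76.93623352050781, 150.29605102539062), 9.836906433105469)
```

>>> jog_arm(
  steps=[
    [[-0.835, -0.612, 0, 0, 1], [-0.835, -0.612, 0, 0, 1], [-0.835, -0.612, 0, 0, 1], [-0.835, -0.612, 0, 0, 1]],
  ],
)

```text
clock: 0.5
eef_pos: [0.2899, 0.434, 0.4047]
eef_rot: [-179.9, 0.1, 160.2]
contact_force: [-0.0, 0.4, -0.3]
opening: 0.0857
grasp_force: 0.0
```

>>> jog_arm(
  steps=[
    [[-0.835, -0.612, 0, 0, 1], [-0.835, -0.612, 0, 0, 1], [-0.835, -0.612, 0, 0, 1], [-0.835, -0.612, 0, 0, 1]],
  ],
)

```text
clock: 0.9
eef_pos: [0.3771, 0.3058, 0.4044]
eef_rot: [-179.9, 0.1, 160.2]
contact_force: [0.3, 0.4, 0.2]
opening: 0.0855
grasp_force: 0.0
```

>>> jog_arm(
  steps=[
    [[-0.835, -0.612, 0, 0, 1], [-0.835, -0.612, 0, 0, 1], [-0.835, -0.612, 0, 0, 1], [-0.835, -0.612, 0, 0, 1]],
  ],
)

```text
clock: 1.3
eef_pos: [0.4645, 0.1778, 0.4038]
eef_rot: [-179.9, 0.0, 160.2]
contact_force: [-0.1, -0.2, -0.1]
opening: 0.0853
grasp_force: 0.0
```

>>> jog_arm(
  steps=[
    [[-0.835, -0.612, 0, 0.614, 1], [-0.835, -0.612, 0, 0.614, 0.2], [-0.835, -0.612, 0, 0.614, 0.0], [-0.835, -0.612, 0, 0.614, 0.0], [-0.835, -0.612, 0, 0.614, 0.0], [-0.835, -0.612, 0, 0.614, 0.0], [-0.835, -0.612, 0, 0.614, 0.0], [-0.835, -0.612, 0, 0.614, 0.0]],
  ],
)

```text
clock: 2.1
eef_pos: [0.55, 0.0539, 0.4042]
eef_rot: [-180.0, -0.1, 105.3]
contact_force: [0.2, -0.1, 0.7]
opening: 0.0428
grasp_force: 0.0
```

```bash
python3 - <<'E'
from h import *
s=snap('side','side1'); e=monitor.get_state()['eef_pos']; print(e)
u0,v0=195,130
for z in (.235,.25,.27): 
    print(z,[ (round((a-u0)*6),round((b-v0)*6)) for a,b in [px(s,(e[0],e[1],z))]])
print([((a-u0)*6,(b-v0)*6) for a,b in [px(s,(e[0],e[1],.18)),px(s,(e[0],e[1],.14))]])
b=cv2.resize(s['img'][v0:v0+100,u0:u0+120],None,fx=6,fy=6,interpolation=cv2.INTER_CUBIC)
cv2.imwrite('pics/c3.png',b[:,:,::-1])
E
```

```text
[0.5499701  0.05378042 0.40429446]
0.235 [(351, 235)]
0.25 [(350, 214)]
0.27 [(348, 184)]
[(np.float64(355.6629098403786), np.float64(312.65599690300337)), (np.float64(358.760094573577), np.float64(366.4457098194472))]
```

View pics/c3.png

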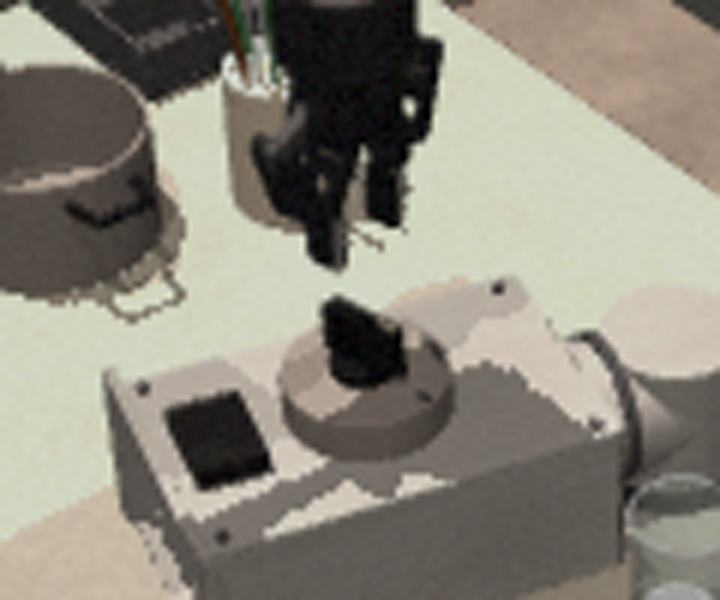

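Finger tips at about (327,268) and (385,225) in the crop straddle the knob bar at about (350,320), and the drum centre is at about (370,375). The alignment is good to about 3 mm, so I'm descending.

>>> jog_arm(
  steps=[
    [[-0.013, 0, 0.25, 0, 0], [-0.013, 0, 0.45, 0, 0], [-0.013, 0, 0.508, 0, 0], [-0.013, 0, 0.508, 0, 0]],
  ],
)

```text
clock: 2.55
eef_pos: [0.5502, 0.0512, 0.3269]
eef_rot: [-179.8, -0.1, 105.4]
contact_force: [0.0, 0.8, -0.6]
opening: 0.0426
grasp_force: 0.0
```

>>> jog_arm(
  steps=[
    [[0, 0, 0, 0, -0.3], [0, 0, 0, 0, -0.5], [0, 0, 0, 0, -0.6], [0, 0, 0, 0, -1], [0, 0, 0, 0, -1], [0, 0, 0, 0, -1], [0, 0, 0, 0, -1]],
  ],
  force=20,
)

```text
clock: 3.25
eef_pos: [0.5509, 0.0507, 0.3302]
eef_rot: [179.8, 0.0, 105.3]
contact_force: [4.8, 1.7, 5.3]
opening: 0.0135
grasp_force: 22.2
```

```bash
python3 - <<'E'
from h import *
s=monitor.get_state(); print({k:np.round(s[k],4) for k in('clock','eef_pos','eef_rot','contact_force','torque','opening','grasp_force')})
E
```

```text
{'clock': np.float64(3.25), 'eef_pos': array([0.5509, 0.0507, 0.3302]), 'eef_rot': array([1.797577e+02, 3.960000e-02, 1.052730e+02]), 'contact_force': array([4.787 , 1.6592, 5.3027]), 'torque': array([ 0.2405, -0.7701, -0.0722]), 'opening': np.float64(0.0135), 'grasp_force': np.float64(22.2132)}
```

>>> jog_arm(
  steps=[
    [[0, 0.005, 0, 0, -1], [0, 0.005, 0, 0, -1], [0, 0.005, -0.03, 0, -1], [0, 0.005, -0.055, 0, -1], [0, 0.005, -0.08, 0, -1], [0, 0.005, -0.08, 0, -1], [0, 0.005, -0.08, 0, -1]],
  ],
  force=45,
)

```text
clock: 3.95
eef_pos: [0.5518, 0.0509, 0.338]
eef_rot: [-179.9, -0.0, 105.3]
contact_force: [8.8, 1.7, -9.9]
opening: 0.0128
grasp_force: 46.9
```

```bash
python3 - <<'E'
from h import *
s=snap('side','side2')
b=pickle.load(open('side1.pkl','rb'))
u0,v0=195,130
f=lambda c:cv2.resize(c['img'][v0+30:v0+90,u0+30:u0+95],None,fx=6,fy=6,interpolation=cv2.INTER_CUBIC)
cv2.imwrite('pics/c4.png',np.hstack([f(b),f(s)])[:,:,::-1])
s=monitor.get_state(); print({k:np.round(s[k],4) for k in('clock','eef_pos','eef_rot','contact_force','torque','opening','grasp_force')})
E
```

```text
{'clock': np.float64(4.0), 'eef_pos': array([0.5518, 0.0509, 0.3379]), 'eef_rot': array([-1.799414e+02, -2.470000e-02,  1.052718e+02]), 'contact_force': array([ 7.7786,  0.6666, -9.5852]), 'torque': array([ 0.1929, -1.6008, -0.0407]), 'opening': np.float64(0.0131), 'grasp_force': np.float64(46.939)}
```

View pics/c4.png

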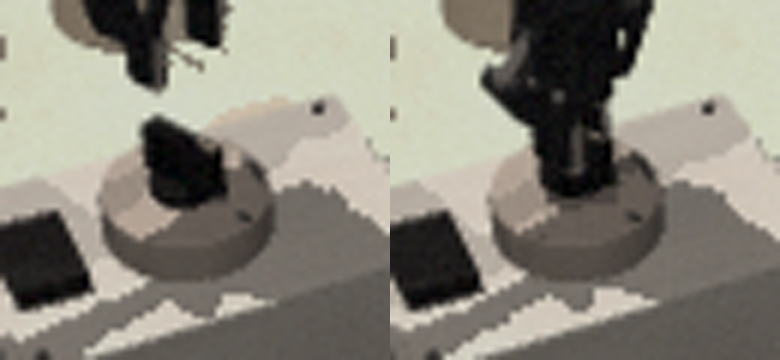

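The knob's disc edge has risen by about 2 px (12 px in the crop), so it is about 8 mm out. It needs a bit more before turning.

>>> jog_arm(
  steps=[
    [[0, 0.007, -0.012, 0, -1], [0, 0.007, -0.024, 0, -1], [0, 0.007, -0.024, 0, -1], [0, 0.007, -0.024, 0, -1]],
  ],
)

```text
clock: 4.4
eef_pos: [0.5524, 0.051, 0.3409]
eef_rot: [-179.8, -0.0, 105.3]
contact_force: [5.6, -0.3, -9.8]
opening: 0.013
grasp_force: 46.9
```

>>> jog_arm(
  steps=[
    [[0, 0.003, -0.004, -0.02, -1], [0, 0.003, -0.004, -0.04, -1], [0, 0.003, -0.004, -0.04, -1]],
  ],
)

```text
clock: 4.7
eef_pos: [0.5528, 0.0511, 0.3413]
eef_rot: [-179.8, -0.1, 108.9]
contact_force: [5.7, -0.4, -9.4]
opening: 0.0132
grasp_force: 46.8
```

```bash
cat > st.py <<'E'
from h import *
s=monitor.get_state(); print({k:np.round(s[k],4).tolist() for k in('clock','eef_pos','eef_rot','contact_force','torque','opening','grasp_force')})
E
python3 st.py
```

```text
{'clock': 4.7, 'eef_pos': [0.5528, 0.0511, 0.3413], 'eef_rot': [-179.7638, -0.0544, 108.9097], 'contact_force': [5.6771, -0.4082, -9.3922], 'torque': [-0.0054, -1.0542, -0.0112], 'opening': 0.0132, 'grasp_force': 46.7959}
```

>>> jog_arm(
  steps=[
    [[0, 0.003, 0, -0.04, -1], [0, 0.003, 0, -0.04, -1]],
  ],
)

```text
clock: 4.9
eef_pos: [0.5531, 0.0512, 0.3415]
eef_rot: [-179.8, -0.1, 112.5]
contact_force: [4.4, 0.2, -10.2]
opening: 0.0131
grasp_force: 46.8
```

```bash
python3 st.py
```

```text
{'clock': 4.9, 'eef_pos': [0.5531, 0.0512, 0.3415], 'eef_rot': [-179.7537, -0.0706, 112.4968], 'contact_force': [4.44, 0.2038, -10.1609], 'torque': [-0.0874, -0.9089, 0.0437], 'opening': 0.0131, 'grasp_force': 46.7654}
```

The pin is clear: it has turned past the play with almost no moment. I'm turning on towards the land.

>>> jog_arm(
  steps=[
    [[0, 0.002, 0, -0.06, -1], [0, 0.002, 0, -0.12, -1], [0, 0.002, 0, -0.18, -1], [0, 0.002, 0, -0.25, -1], [0, 0.002, 0, -0.25, -1]],
  ],
)

```text
clock: 5.4
eef_pos: [0.5537, 0.0517, 0.3428]
eef_rot: [-180.0, -0.1, 135.1]
contact_force: [8.2, 2.1, -10.8]
opening: 0.0128
grasp_force: 46.8
```

```bash
python3 st.py
```

```text
{'clock': 5.4, 'eef_pos': [0.5537, 0.0517, 0.3428], 'eef_rot': [-179.9932, -0.065, 135.0672], 'contact_force': [8.1689, 2.0803, -10.7712], 'torque': [0.2932, -1.476, -0.0594], 'opening': 0.0128, 'grasp_force': 46.7612}
```

>>> jog_arm(
  steps=[
    [[0, 0.004, 0.02, 0, -1], [0, 0.004, 0.02, 0, -1], [0, 0.004, 0.02, 0, -0.7], [0, 0.004, 0.02, 0, -0.6], [0, 0.004, 0.02, 0, -0.58], [0, 0.004, 0.02, 0, -0.58]],
  ],
  force=20,
)

```text
clock: 6.0
eef_pos: [0.5536, 0.0519, 0.3425]
eef_rot: [180.0, 0.0, 134.9]
contact_force: [0.6, -0.7, -0.3]
opening: 0.0179
grasp_force: 0.0
```

```bash
python3 st.py; python3 - <<'E'
from h import *
snap('side','side3')
E
```

```text
{'clock': 6.0, 'eef_pos': [0.5536, 0.0519, 0.3425], 'eef_rot': [179.9843, 0.0212, 134.9388], 'contact_force': [0.5517, -0.7389, -0.3384], 'torque': [-0.0093, -0.0223, 0.0154], 'opening': 0.0179, 'grasp_force': 0.0}
```

>>> jog_arm(
  steps=[
    [[0, 0, 0.02, -0.05, -0.58], [0, 0, 0.02, -0.1, -0.58], [0, 0, 0.02, -0.15, -0.58], [0, 0, 0.02, -0.2, -0.58], [0, 0, 0.02, -0.25, -0.58], [0, 0, 0.02, -0.28, -0.58], [0, 0, 0.02, -0.28, -0.58]],
  ],
)

```text
clock: 6.75
eef_pos: [0.554, 0.0523, 0.3389]
eef_rot: [179.9, 0.1, 160.2]
contact_force: [3.5, 2.6, -2.5]
opening: 0.0182
grasp_force: 2.1
```

```bash
cat > look.py <<'E'
import sys; from h import *
n=sys.argv[1]; c=snap('side',n); s=monitor.get_state()
print({k:np.round(s[k],3).tolist() for k in('clock','eef_pos','contact_force','torque')})
# dark pixels below fingers: lowest dark row per column in knob area = disc lower edge
g=c['img'].max(2).astype(int); col=range(244,268)
print('disc edge',[max([v for v in range(165,192) if g[v,u]<60] or [0]) for u in col])
f=lambda c:cv2.resize(c['img'][160:220,225:290],None,fx=6,fy=6,interpolation=cv2.INTER_CUBIC)
b=pickle.load(open('side3.pkl','rb'))
cv2.imwrite(f'pics/{n}_c.png',np.hstack([f(b),f(c)])[:,:,::-1])
E
python3 look.py s4; python3 - <<'E'
import pickle
for n in('side1','side2','side3'):
    g=pickle.load(open(''+n+'.pkl','rb'))['img'].max(2)
    print(n,[max([v for v in range(165,192) if g[v,u]<60] or [0]) for u in range(244,268)])
E
```

```text
{'clock': 6.8, 'eef_pos': [0.554, 0.052, 0.339], 'contact_force': [3.763, 2.815, -2.817], 'torque': [0.45, -0.616, -0.101]}
disc edge [0, 0, 0, 0, 187, 189, 191, 191, 191, 191, 191, 191, 191, 191, 191, 191, 191, 189, 187, 187, 173, 0, 187, 188]
side1 [166, 166, 171, 172, 173, 187, 191, 191, 191, 191, 191, 191, 191, 191, 191, 191, 191, 191, 191, 0, 0, 0, 0, 188]
side2 [177, 178, 179, 179, 180, 185, 190, 191, 191, 191, 191, 191, 191, 191, 191, 191, 191, 190, 190, 171, 171, 186, 187, 188]
side3 [0, 0, 0, 0, 187, 187, 190, 191, 191, 191, 191, 191, 191, 191, 191, 191, 191, 189, 188, 188, 188, 0, 187, 188]
```

View pics/s4_c.png

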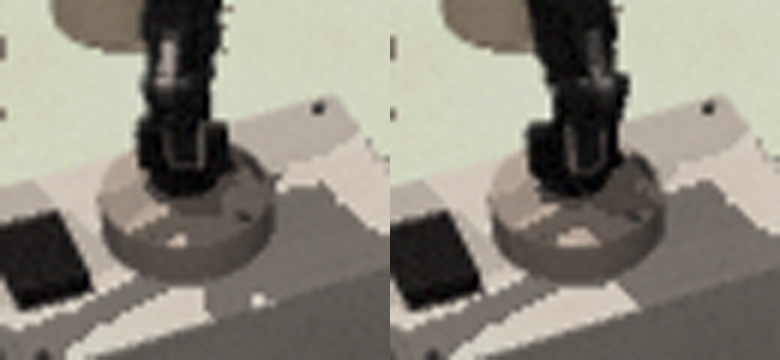

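The disc's lower edge sits at crop row 193, against 207 when home (crop 6×). The knob is therefore riding on the land, and the bar is following the fingers. I'm switching to slow feeling steps with a sub-pixel edge readout.

```bash
cat > look.py <<'E'
import sys; from h import *
def edge(c):
    g=c['img'].max(2).astype(float)[178:208,251:260].mean(1)
    i=np.where(g<50)[0]; 
    return round(178+i.max()+(50-g[i.max()])/(g[i.max()+1]-g[i.max()]),2) if len(i) else None, g.round().astype(int)[6:22].tolist()
if __name__=='__main__':
    n=sys.argv[1]; c=snap('side',n); s=monitor.get_state()
    print({k:np.round(s[k],2).tolist() for k in('clock','eef_pos','eef_rot','contact_force','torque','opening')},edge(c))
E
python3 - <<'E'
from look import *
for n in('side1','side2','side3','s4'): print(n,edge(pickle.load(open(n+'.pkl','rb'))))
E
```

```text
side1 (np.float64(193.55), [29, 15, 11, 10, 11, 13, 19, 17, 20, 20, 75, 131, 129, 121, 104, 100])
side2 (np.float64(192.39), [29, 27, 27, 29, 35, 19, 11, 13, 36, 72, 100, 112, 104, 100, 100, 100])
side3 (np.float64(192.3), [30, 33, 29, 37, 14, 11, 12, 14, 40, 73, 99, 104, 103, 101, 100, 116])
s4 (np.float64(192.35), [24, 25, 27, 29, 30, 14, 13, 13, 38, 71, 105, 111, 102, 100, 125, 151])
```

>>> jog_arm(
  steps=[
    [[-0.003, 0.007, 0, -0.011, -0.58], [-0.003, 0.007, 0, -0.022, -0.58], [-0.003, 0.007, 0, -0.022, -0.58]],
  ],
)

```text
clock: 7.1
eef_pos: [0.5544, 0.0527, 0.3387]
eef_rot: [-180.0, -0.0, 162.2]
contact_force: [0.1, 2.1, -1.7]
opening: 0.0182
grasp_force: 0.7
```

```bash
python3 look.py f1
```

```text
{'clock': 7.15, 'eef_pos': [0.55, 0.05, 0.34], 'eef_rot': [-179.98, -0.04, 162.14], 'contact_force': [-0.19, 1.51, -0.46], 'torque': [0.19, -0.01, 0.0], 'opening': 0.02} (np.float64(193.53), [28, 27, 27, 30, 29, 15, 7, 11, 11, 19, 77, 108, 101, 101, 123, 151])
```

The disc edge dropped from 192.35 to 193.53, the same as the home value before the pull, so the knob has snapped in. I'm opening the fingers, rising and checking.

>>> jog_arm(
  steps=[
    [[0, 0, 0, 0, -0.4], [0, 0, 0, 0, -0.2], [0, 0, 0, 0, 0], [0, 0, 0, 0, 0], [0, 0, -0.2, 0, 0], [0, 0, -0.4, 0, 0], [0, 0, -0.6, 0, 0], [0, 0, -0.6, 0, 0]],
  ],
)

```text
clock: 7.95
eef_pos: [0.5543, 0.0527, 0.4344]
eef_rot: [179.8, 0.5, 162.1]
contact_force: [-0.0, -0.1, 1.2]
opening: 0.0425
grasp_force: 0.0
```

```bash
python3 look.py f2; python3 - <<'E'
from h import *
f=lambda c:cv2.resize(c['img'][140:215,220:285],None,fx=6,fy=6,interpolation=cv2.INTER_CUBIC)
c=pickle.load(open('f2.pkl','rb'));b=pickle.load(open('side1.pkl','rb'))
cv2.imwrite('pics/f2_c.png',np.hstack([f(b),f(c)])[:,:,::-1])
for c in(b,c):
    v,u=np.mgrid[0:420,0:560]; z=c['z_map']
    d=np.stack([(u-c['cx'])/c['fx']*z,-(v-c['cy'])/c['fy']*z,-z],-1); W=d@rot(c).T+c['eye']
    m=(np.hypot(W[...,0]-.552,W[...,1]-.052)<.035)&(W[...,2]>.172)&(W[...,2]<.2)
    p=W[m]; print(m.sum(),np.percentile(p[:,2],[50,80,95]).round(4),cv2.minAreaRect((p[:,:2]*1000).astype(np.float32)))
E
```

```text
{'clock': 8.0, 'eef_pos': [0.55, 0.05, 0.43], 'eef_rot': [179.91, 0.28, 162.14], 'contact_force': [0.7, 0.21, -0.48], 'torque': [-0.01, 0.02, 0.03], 'opening': 0.04} (np.float64(193.47), [16, 10, 11, 11, 11, 10, 12, 19, 18, 18, 86, 158, 155, 140, 121, 111])
53 [0.1789 0.1812 0.1826] ((550.1834106445312, 51.42682647705078), (16.10984230041504, 50.067630767822266), 12.329516410827637)
54 [0.1786 0.1804 0.1828] ((551.091796875, 51.94267654418945), (18.10565757751465, 50.3935546875), 63.613887786865234)
```

View pics/f2_c.png

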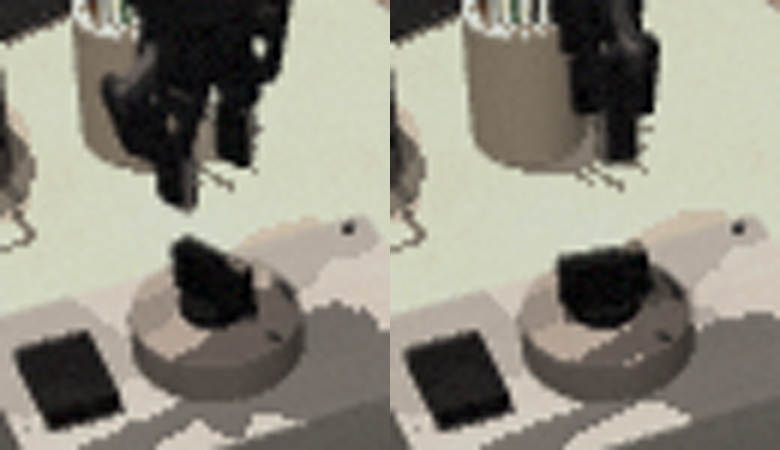

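The knob is home (bar top at the same height as at the start) and turned about 51°, which is within the open span. Next is the start button, at about (0.509, -0.168) after correcting the cameras against the known knob position.

>>> jog_arm(
  steps=[
    [[-0.082, -0.746, 0, 0, -1], [-0.082, -0.746, 0, 0, -1], [-0.082, -0.746, 0, 0, -1], [-0.082, -0.746, 0, 0, -1]],
  ],
)

```text
clock: 8.4
eef_pos: [0.5317, -0.0592, 0.4274]
eef_rot: [-180.0, -0.1, 162.0]
contact_force: [1.1, 0.9, -0.6]
opening: -0.0003
grasp_force: 0.0
```

>>> jog_arm(
  steps=[
    [[-0.082, -0.746, 0, 0, -1], [-0.082, -0.746, 0, 0, -1], [-0.082, -0.746, 0.2, 0, -1], [-0.082, -0.746, 0.6, 0, -1], [-0.082, -0.746, 0.9, 0, -1], [-0.082, -0.746, 1, 0, -1], [-0.082, -0.746, 1, 0, -1], [-0.082, -0.746, 1, 0, -1]],
  ],
)

```text
clock: 9.2
eef_pos: [0.5099, -0.1668, 0.2791]
eef_rot: [180.0, -0.0, 162.2]
contact_force: [0.2, -0.7, 0.4]
opening: 0.0002
grasp_force: 0.0
```

```bash
python3 st.py; python3 - <<'E'
from h import *
c=snap('side','b1'); t=snap('top','b1t')
f=lambda c,u,v:cv2.resize(c['img'][v:v+70,u:u+65],None,fx=6,fy=6,interpolation=cv2.INTER_CUBIC)
cv2.imwrite('pics/b1_c.png',np.hstack([f(c,260,210),f(t,290,180)])[:,:,::-1])
e=monitor.get_state()['eef_pos']
for z in(.112,.057): print([((a-260)*6,(b-210)*6) for a,b in[px(c,(e[0],e[1],z))]])
E
```

```text
{'clock': 9.2, 'eef_pos': [0.5099, -0.1668, 0.2791], 'eef_rot': [179.9747, -0.0058, 162.225], 'contact_force': [0.1626, -0.6597, 0.4034], 'torque': [-0.0558, -0.0165, -0.0678], 'opening': 0.0002, 'grasp_force': 0.0}
[(np.float64(157.52240640159607), np.float64(166.77934759715947))]
[(np.float64(157.02655797348348), np.float64(236.4775239175927))]
```

View pics/b1_c.png

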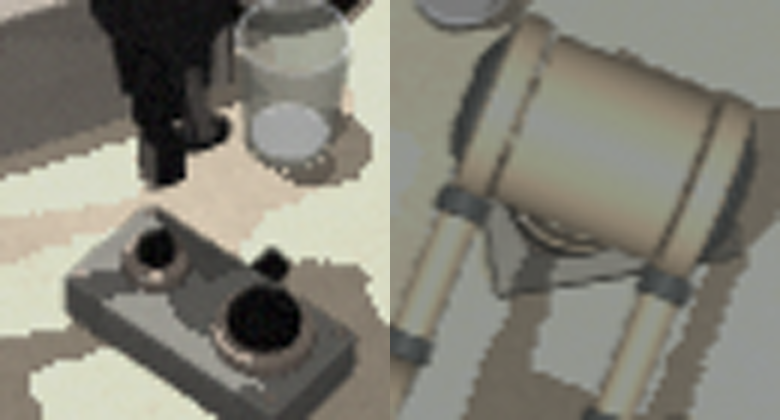

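The fingertips (crop 163,182) stand straight above the small button (155,244), within about 2 mm. I'm going down onto it.

>>> jog_arm(
  steps=[
    [[0.008, 0.004, 0.15, 0, -1], [0.008, 0.004, 0.26, 0, -1], [0.008, 0.004, 0.31, 0, -1], [0.008, 0.004, 0.33, 0, -1], [0.008, 0.004, 0.35, 0, -1], [0.008, 0.004, 0.35, 0, -1]],
  ],
)

```text
clock: 9.9
eef_pos: [0.5088, -0.1669, 0.2275]
eef_rot: [180.0, 0.1, 162.2]
contact_force: [-1.2, 1.1, 3.2]
opening: 0.0
grasp_force: 1.5
```

>>> jog_arm(
  steps=[
    [[0, 0, 0.015, 0, -1], [0, 0, 0.03, 0, -1], [0, 0, 0.03, 0, -1]],
  ],
)

```text
clock: 10.2
eef_pos: [0.5088, -0.1669, 0.2243]
eef_rot: [-180.0, 0.2, 162.2]
contact_force: [-4.5, 2.3, 12.9]
opening: 0.0001
grasp_force: 6.2
```

>>> jog_arm(
  steps=[
    [[0, 0, 0.008, 0, -1], [0, 0, 0.012, 0, -1], [0, 0, 0.012, 0, -1]],
  ],
)

```text
clock: 10.5
eef_pos: [0.5088, -0.1669, 0.2242]
eef_rot: [-180.0, 0.2, 162.2]
contact_force: [-8.2, 4.3, 20.3]
opening: 0.0003
grasp_force: 10.0
```

```bash
python3 st.py
```

```text
{'clock': 10.5, 'eef_pos': [0.5088, -0.1669, 0.2242], 'eef_rot': [-179.9928, 0.2087, 162.1566], 'contact_force': [-8.173, 4.2536, 20.3466], 'torque': [0.7052, 1.3824, -0.0054], 'opening': 0.0003, 'grasp_force': 10.01}
```

The button is firmly bottomed: the tip is at 51.2 mm, against 51 mm expected. I'm letting go and retreating.

>>> jog_arm(
  steps=[
    [[0, 0, -0.05, 0, -1], [0, 0, -0.2, 0, -1], [0, 0, -0.5, 0, -1], [0, 0, -0.9, 0, -1], [0, 0, -1, 0, -1], [0, 0, -1, 0, -1], [0, 0, -1, 0, -1]],
  ],
)

```text
clock: 11.2
eef_pos: [0.5085, -0.167, 0.3699]
eef_rot: [-180.0, 0.1, 162.1]
contact_force: [-0.0, 0.6, -0.5]
opening: -0.0002
grasp_force: 0.0
```

```bash
python3 st.py; python3 - <<'E'
from h import *
c=snap('side','end'); 
cv2.imwrite('pics/end_c.png',cv2.resize(c['img'][130:290,190:330],None,fx=3.7,fy=3.7,interpolation=cv2.INTER_CUBIC)[:,:,::-1])
E
```

```text
{'clock': 11.2, 'eef_pos': [0.5085, -0.167, 0.3699], 'eef_rot': [-179.9869, 0.0521, 162.1443], 'contact_force': [-0.0392, 0.5571, -0.484], 'torque': [0.0474, 0.0296, 0.0164], 'opening': -0.0002, 'grasp_force': 0.0}
```

View pics/end_c.png

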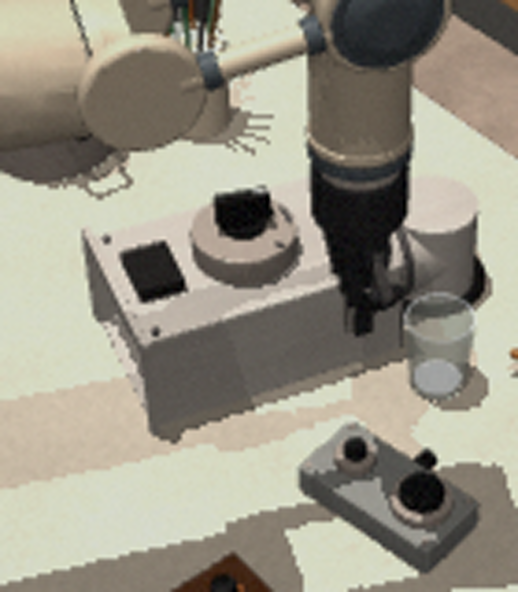

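The knob (243,212) sits home in the open position. The start button (355,450) is released, and the block, tumbler and other items are where they were. The arm is touching nothing, so I'm handing in.

```bash
python3 -c "
from station import ctrl; print(ctrl.finish_job())"
```

```text
the job is handed in; nothing more can be done
None
```

The job is handed in: the damper knob dropped home in the open notch about 51° counter-clockwise from shut, and the grey box's start button was then pressed to its stop and released. It took about 11 s of robot time.

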